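# Re-rack the hot-air nozzles in reverse order

## Task

Move the four hot-air nozzles from the old wooden stand to the empty stubs of the new aluminium stand, in the reverse order: the nozzle at the left end of the old row goes to the right end of the new row, and so on. Each nozzle must end upright, outlet up, with its skirt fully down over its stub.

Things in the scene. Friction and masses are not known exactly. Their poses are not given: they have to be found in the camera images.
- old_stand: Old stand, fixed, holds the nozzles at the start: wooden strip 60 (x) x 290 (y) x 10 mm high carrying four stubs in a row along its y. Origin: centre of its underside, on the bench. Its +y end is the left end seen from the robot (turned up to 12 degrees). It may be nearer or farther than the new stand.
- new_stand: New stand, fixed: aluminium strip 60 (x) x 290 (y) mm, +y end at the left seen from the robot (turned up to 12 degrees). Origin: centre of its underside, on the bench. Four empty stubs at y = -105, -35, 35, 105 mm, x = 0: 43 mm flange (top at z = 16 mm, the skirt rests on it), on it a stub 26 mm high, 23 mm across for its lowest 7 mm, tapering to 10 mm at the top.
- nozzle_fine_mid (a point): Loose steel hot-air nozzle with a thin round outlet pipe, 12 mm across; 45 g, 60 mm high. Its lower 36 mm is a round skirt 32 mm across with a 27 mm bore, 34 mm deep, open below, that slips loosely over a stub. Point: on its axis half-way up, 30 mm above the skirt's lower rim (46 mm above the bench when seated); the skirt can be gripped here from above, from any side. z axis: up, to the outlet.
- nozzle_wide_mid (a point): Loose steel hot-air nozzle with a wide round outlet pipe, 26 mm across; 45 g, 60 mm high. Its lower 36 mm is a round skirt 32 mm across with a 27 mm bore, 34 mm deep, open below, that slips loosely over a stub. Point: on its axis half-way up, 30 mm above the skirt's lower rim (46 mm above the bench when seated); the skirt can be gripped here from above, from any side. z axis: up, to the outlet.
- nozzle_square_mid (a point): Loose steel hot-air nozzle with a square outlet head, 27 x 27 mm; 45 g, 60 mm high. Its lower 36 mm is a round skirt 32 mm across with a 27 mm bore, 34 mm deep, open below, that slips loosely over a stub. Point: on its axis half-way up, 30 mm above the skirt's lower rim (46 mm above the bench when seated); the skirt can be gripped here from above, from any side. z axis: up, to the outlet.
- nozzle_slot_mid (a point): Loose steel hot-air nozzle with a narrow flat outlet head, 30 x 9 mm; 45 g, 60 mm high. Its lower 36 mm is a round skirt 32 mm across with a 27 mm bore, 34 mm deep, open below, that slips loosely over a stub. Point: on its axis half-way up, 30 mm above the skirt's lower rim (46 mm above the bench when seated); the skirt can be gripped here from above, from any side. z axis: up, to the outlet.
- stub_fine: Fixed stub on which the nozzle with a thin round outlet pipe sits at the start; it stays behind and so marks that nozzle's place in the old row. 43 mm flange, 6 mm thick, with a tapered stub as on the new stand. Origin: centre of the flange's underside, 10 mm above the bench. On the old stand at y = -105, -35, 35 or 105 mm, in a fresh order each time.
- stub_wide: Fixed stub on which the nozzle with a wide round outlet pipe sits at the start; it stays behind and so marks that nozzle's place in the old row. 43 mm flange, 6 mm thick, with a tapered stub as on the new stand. Origin: centre of the flange's underside, 10 mm above the bench. On the old stand at y = -105, -35, 35 or 105 mm, in a fresh order each time.
- stub_square: Fixed stub on which the nozzle with a square outlet head sits at the start; it stays behind and so marks that nozzle's place in the old row. 43 mm flange, 6 mm thick, with a tapered stub as on the new stand. Origin: centre of the flange's underside, 10 mm above the bench. On the old stand at y = -105, -35, 35 or 105 mm, in a fresh order each time.
- stub_slot: Fixed stub on which the nozzle with a narrow flat outlet head sits at the start; it stays behind and so marks that nozzle's place in the old row. 43 mm flange, 6 mm thick, with a tapered stub as on the new stand. Origin: centre of the flange's underside, 10 mm above the bench. On the old stand at y = -105, -35, 35 or 105 mm, in a fresh order each time.
Things that resemble listed ones, but are neither listed nor needed, are in the scene too. What is shaped like the part that bears nozzle_wide_mid but orange, red or yellow is not meant.

How it is judged (in metres and radians):
At the end, for the whole second after the job is handed in: Each nozzle is released on the new stand's stub that mirrors its starting place in the old row (leftmost to rightmost and so on): within 8 mm of the stub's axis along and across the stand, mid point 46 mm above the stand's underside within 2.5 mm (skirt fully down), upright within 0.12 rad (((y of stub_fine in the frame of old_stand between -0.125 and -0.085 m and y of nozzle_fine_mid in the frame of new_stand between 0.097 and 0.113 m) or (y of stub_fine in the frame of old_stand between -0.055 and -0.015 m and y of nozzle_fine_mid in the frame of new_stand between 0.027 and 0.043 m) or (y of stub_fine in the frame of old_stand between 0.015 and 0.055 m and y of nozzle_fine_mid in the frame of new_stand between -0.043 and -0.027 m) or (y of stub_fine in the frame of old_stand between 0.085 and 0.125 m and y of nozzle_fine_mid in the frame of new_stand between -0.113 and -0.097 m)) and x of nozzle_fine_mid in the frame of new_stand between -0.008 and 0.008 m and z of nozzle_fine_mid in the frame of new_stand between 0.0435 and 0.0485 m and angle between each of nozzle_fine_mid, nozzle_wide_mid, nozzle_square_mid, nozzle_slot_mid's own z axis and vertical below 0.12 rad and ((y of stub_wide in the frame of old_stand between -0.125 and -0.085 m and y of nozzle_wide_mid in the frame of new_stand between 0.097 and 0.113 m) or (y of stub_wide in the frame of old_stand between -0.055 and -0.015 m and y of nozzle_wide_mid in the frame of new_stand between 0.027 and 0.043 m) or (y of stub_wide in the frame of old_stand between 0.015 and 0.055 m and y of nozzle_wide_mid in the frame of new_stand between -0.043 and -0.027 m) or (y of stub_wide in the frame of old_stand between 0.085 and 0.125 m and y of nozzle_wide_mid in the frame of new_stand between -0.113 and -0.097 m)) and x of nozzle_wide_mid in the frame of new_stand between -0.008 and 0.008 m and z of nozzle_wide_mid in the frame of new_stand between 0.0435 and 0.0485 m and ((y of stub_square in the frame of old_stand between -0.125 and -0.085 m and y of nozzle_square_mid in the frame of new_stand between 0.097 and 0.113 m) or (y of stub_square in the frame of old_stand between -0.055 and -0.015 m and y of nozzle_square_mid in the frame of new_stand between 0.027 and 0.043 m) or (y of stub_square in the frame of old_stand between 0.015 and 0.055 m and y of nozzle_square_mid in the frame of new_stand between -0.043 and -0.027 m) or (y of stub_square in the frame of old_stand between 0.085 and 0.125 m and y of nozzle_square_mid in the frame of new_stand between -0.113 and -0.097 m)) and x of nozzle_square_mid in the frame of new_stand between -0.008 and 0.008 m and z of nozzle_square_mid in the frame of new_stand between 0.0435 and 0.0485 m and ((y of stub_slot in the frame of old_stand between -0.125 and -0.085 m and y of nozzle_slot_mid in the frame of new_stand between 0.097 and 0.113 m) or (y of stub_slot in the frame of old_stand between -0.055 and -0.015 m and y of nozzle_slot_mid in the frame of new_stand between 0.027 and 0.043 m) or (y of stub_slot in the frame of old_stand between 0.015 and 0.055 m and y of nozzle_slot_mid in the frame of new_stand between -0.043 and -0.027 m) or (y of stub_slot in the frame of old_stand between 0.085 and 0.125 m and y of nozzle_slot_mid in the frame of new_stand between -0.113 and -0.097 m)) and x of nozzle_slot_mid in the frame of new_stand between -0.008 and 0.008 m and z of nozzle_slot_mid in the frame of new_stand between 0.0435 and 0.0485 m); the robot touches nothing.
It also fails if it takes over 80 s, if anything falls off the work surface, if the arm or the gripper's body presses on something with over 40 N, if the wrist force passes 120 N, or if a joint passes its speed limit or range.

## Robot

A 6-joint arm with a two-finger parallel gripper is mounted at the origin on a cart in front of the work surface, level with it; the furniture and walls round the work are solid. World frame = base frame: x ahead of the robot, y to its left, z up, the work surface at z = 0. Lengths are in mm, angles in rad, forces in N, time in s.
With the tool pointing down it reaches from about 350 to 775 mm from the base axis. Payload 7.3 kg.
Tool frame: the origin (TCP) lies on the centre line of the jaws, within the pads' length; the fingertips stand finger_overhang ahead of it and the grasp point (between the pads) lies 8 mm behind it (finger_overhang is the distance from the TCP to the fingertips, in mm); z points along the fingers, y is the line along which they close (so a half turn about z gives the same grasp; the last joint's range is limited). The gripper opens to 92 mm and grips with 3 to 60 N. Pads are 19 mm wide; open, the fingers measure 130 mm over their backs; the gripper's body (75 mm by 190 mm) begins 47 mm behind the grasp point.
Start: joints at [1.063, 0.342, 1.524, -0, 1.275, -0.146], TCP at [185.814, 491.037, 237.741] pointing down, gripper open.
Joint ranges: [-2.53, 2.53], [-0.77, 2.02], [0.04, 2.7], [-1, 4.14], [0.28, 2.66], [-3.11, 3.11]. Speed limits (rad/s): [2.57, 2.57, 3.14, 3.14, 3.14, 3.14].

## Interface

Orientations are given as [roll, pitch, yaw] about the fixed x, y, z axes, in that order (R = Rz(yaw) Ry(pitch) Rx(roll)).
In Python, from plant import get_obs, capture, close_job, finger_overhang gives the robot as it stands.
- The arm moves only by the shell command python3 -m inch 'ROWS'. ROWS is JSON, one flat list of numbers, 7 for each row, row after row: the turn, a rotation vector about the tool's x, y, z scaled (see below), then the shift along the tool's x, y, z scaled (see below), then the closure, from -1 (fully open) to 1 (shut). In form: [ax, ay, az, tx, ty, tz, gripper, ax, ay, az, tx, ty, tz, gripper, ...]. A call has 1 to 10 rows; each row shifts and turns the commanded pose from where the row before left it, along the tool's axes as they then stand; what a row does not reach is not made up. The controller multiplies each number of a shift by 0.8 m and each number of a turn by 1.5 rad. A row lasts 1/12 s, in which the tool goes at most 41.7 mm and 7.16 degrees, less where a joint would pass 70% of its speed; a pose out of reach is approached as far as the arm can. A call with a number of a shift or a turn outside -1 to 1 is refused whole. A call with a gripper value outside its range is refused whole. The fingers move at their own pace and stop on an object; the grip force is fixed at half the most. Time passes only in rows, so rows that do not move let the fingers close. It gives the time, the measured TCP pose, the force, the opening and the grip force at its end, in the units of the state.
- get_obs(): the state, without advancing time (a new reading comes with each control period).
- capture(name): name is "scene" or "top" or "wrist"; returns a dict with "image" (480x640x3 uint8, red, green, blue), "mtx" (3x3 intrinsics, pixels), "distortion" ([k1, k2, p1, p2, k3] as OpenCV has them; the pictures are not rectified), "pose" (4x4, takes a point from camera to world coordinates). Camera axes: x right, y up, looking along -z (the intrinsics and any distortion apply to the point x, -y, -z); pixel columns grow to the right and rows downward; lengths in mm; the calibration is good to about 2 mm. A picture is of the moment at which its call begins. There is no depth.
- close_job(): hands the job in; it is judged then, once.
The state is a dict: "time": time; "joint_positions": joint angles; "dq": joint speeds; "tau": joint torques, N m; "tool_pos": TCP position; "tcp_rot": TCP orientation; "contact_force": force on the tool from outside, world axes, zero at the start; "moment": the same for the moment, N m; "grip_width": finger opening in mm; "finger_force": force on a finger pad.
Only numpy, scipy, OpenCV 4.12 (cv2) and the standard library are available. Lean on these libraries where they do the work, as an engineer would, in place of code of your own. Each camera call takes 0.05 s, during which the arm holds its last target. There are 200 camera calls.

## Working session

There is one attempt and no reset: what is moved stays moved. The work goes in short steps, Python scripts to look and compute and a shell command to move; the robot and the scene stay as the last step left them, time stands still between calls to the robot, and variables do not carry over. Pictures are saved under pics/ and viewed, at most 14 in all, crops included, and the job is handed in when it is done.

```bash
ls; mkdir -p pics
python3 - <<'E'
from plant import *
import cv2
o=get_obs();print(o,finger_overhang)
for n in ("scene","top"):
    c=capture(n);cv2.imwrite(f"pics/{n}0.png",c["image"][:,:,::-1]);print(n,c["mtx"],c["distortion"],c["pose"])
E
```

```text
pics
{'time': 0.0, 'joint_positions': array([ 1.06301681e+00,  3.42719141e-01,  1.52500679e+00, -2.65444077e-05,
        1.27537937e+00, -1.46031474e-01]), 'dq': array([-0.0007503 , -0.0008195 ,  0.00154716,  0.0005264 ,  0.00066853,
       -0.00097408]), 'tau': array([ 1.17484367e-03, -4.31249464e+01, -2.44212914e+01,  7.18196877e-02,
        5.59981016e-02, -1.49091438e-04]), 'tool_pos': array([185.61715211, 490.68417737, 237.05036962]), 'tcp_rot': array([-3.14009241e+00, -1.94997252e-04,  2.77985221e+00]), 'contact_force': array([-1.00858623, -0.55171537,  0.50947321]), 'moment': array([ 0.01492842,  0.02141539, -0.00265109]), 'finger_force': 0.0, 'grip_width': 91.55972973832051} 11.0
scene [[529.38608727   0.         321.97278042]
 [  0.         529.38608727 242.74629386]
 [  0.           0.           1.        ]] [-0.14154668  0.          0.          0.          0.        ] [[ 6.50950536e-01  4.22006657e-01 -6.31010128e-01  1.68368839e+01]
 [-7.59119321e-01  3.60645851e-01 -5.41915515e-01 -5.13413249e+02]
 [-1.12077027e-03  8.31772175e-01  5.55116017e-01  5.35137632e+02]
 [ 0.00000000e+00  0.00000000e+00  0.00000000e+00  1.00000000e+00]]
top [[472.57311244   0.         317.21796887]
 [  0.         472.57311244 238.54765158]
 [  0.           0.           1.        ]] [-0.0696815  0.         0.         0.         0.       ] [[-1.76601491e-02  9.94719346e-01 -1.01101639e-01  4.63179295e+02]
 [-9.99789797e-01 -1.65153369e-02  1.21492768e-02 -5.26236441e+01]
 [ 1.04153930e-02  1.01294945e-01  9.94801917e-01  8.91088090e+02]
 [ 0.00000000e+00  0.00000000e+00  0.00000000e+00  1.00000000e+00]]
```

View pics/top0.png

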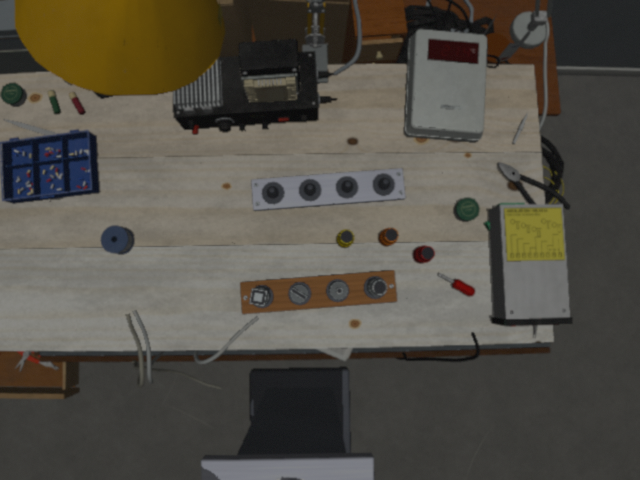

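View pics/scene0.png

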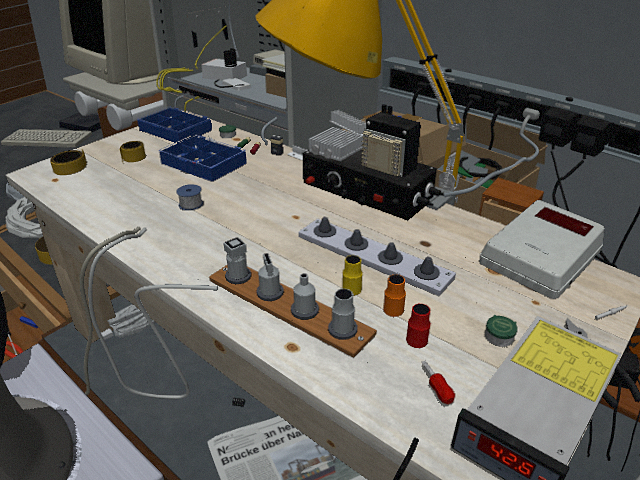

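Top view: new stand at (328,188) with four dark stubs. Old stand at (318,291), from the left: square (260,296), slot (299,293), fine (338,290), wide (376,287). Lookalikes for the wide nozzle are yellow (345,238), orange (388,236) and red (424,254). The grey one on the wood at (376,287) is the one I want.

```bash
cat > h.py <<'E'
import numpy as np, cv2
from plant import *
def ray(c,px,z):
    p=cv2.undistortPoints(np.array(px,float).reshape(-1,1,2),c["mtx"],np.array(c["distortion"])).reshape(-1,2)
    d=np.c_[p[:,0],-p[:,1],-np.ones(len(p))]@c["pose"][:3,:3].T
    o=c["pose"][:3,3]
    return (o+d*((z-o[2])/d[:,2])[:,None])
def rect(m):
    cs,_=cv2.findContours(m,cv2.RETR_EXTERNAL,cv2.CHAIN_APPROX_NONE)
    return max(cs,key=cv2.contourArea)
def stand(c,m,z):
    w=ray(c,rect(m).reshape(-1,2),z)[:,:2].astype(np.float32)
    return cv2.minAreaRect(w)
E
python3 - <<'E'
from h import *
c=capture("top");im=c["image"];hsv=cv2.cvtColor(im,cv2.COLOR_RGB2HSV)
for p in [(258,196),(330,200),(245,288),(318,305),(250,235),(300,320)]: print(p,hsv[p[1],p[0]])
roi=np.zeros(im.shape[:2],np.uint8)
k=np.ones((5,5),np.uint8)
r=roi.copy();r[262:322,230:410]=255
mo=cv2.inRange(hsv,(5,110,60),(20,255,255))&r
r=roi.copy();r[160:218,240:415]=255
mn=cv2.inRange(hsv,(100,12,100),(150,80,255))&r
for n,m in(("old",mo),("new",mn)):
    m=cv2.morphologyEx(m,cv2.MORPH_CLOSE,k); print(n,stand(c,m,10))
# new stub dark tips
g=cv2.cvtColor(im,cv2.COLOR_RGB2GRAY)
d=(cv2.inRange(g,0,95)&r)
n,l,s,cc=cv2.connectedComponentsWithStats(d)
for i in range(1,n):
    if s[i,4]>60: print(cc[i],s[i,4],ray(c,cc[i],20)[0])
print("nozzle outlets z76",ray(c,[(260,296),(299,293),(338,290),(376,287)],76).round(1).tolist())
v=np.hstack([im[150:220,240:415],im[262:332,230:405]])
cv2.imwrite("pics/crop.png",cv2.resize(np.vstack([im[150:220,240:415],im[262:322,230:405]])[:,:,::-1],None,fx=4,fy=4,interpolation=2))
E
```

```text
(258, 196) [113  18 130]
(330, 200) [116  16 130]
(245, 288) [ 14 148  93]
(318, 305) [ 15 150  97]
(250, 235) [ 20  39 118]
(300, 320) [ 30  12 124]
old ((454.0073547363281, -63.27650451660156), (57.33267593383789, 285.9078674316406), 3.4585273265838623)
new ((647.4659423828125, -85.34526062011719), (57.93300247192383, 286.8321228027344), 3.5261342525482178)
[383.28967254 184.04282116] 397 [ 652.74163226 -189.42675713   20.        ]
[346.47738693 186.78140704] 398 [ 648.45625375 -119.90682146   20.        ]
[309.61346633 189.57356608] 401 [644.1729592  -50.64289818  20.        ]
[272.61442786 192.52487562] 402 [639.68252905  18.70109762  20.        ]
[328.70222222 204.50222222] 225 [615.26236382 -85.84001518  20.        ]
nozzle outlets z76 [[448.7, 37.2, 76.0], [452.7, -29.7, 76.0], [456.6, -96.7, 76.0], [460.5, -162.3, 76.0]]
```

View pics/crop.png

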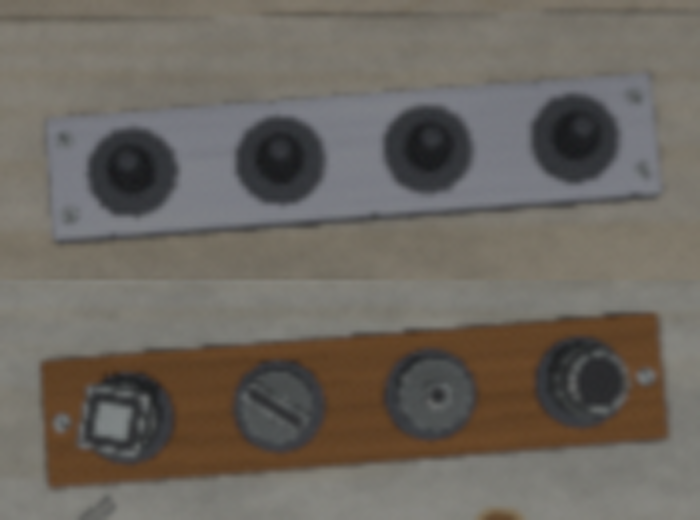

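Three coloured lookalikes are excluded; the grey wide nozzle at (378,288) at the right end is confirmed. Stands are at about (454,-63) and (647,-85), each turned about 3.5°. I'll rotate the tool so that it closes across the row.

```bash
python3 -m inch '[0,0,0.0766,0,0,0,-1,0,0,0.0766,0,0,0,-1,0,0,0.0766,0,0,0,-1,0,0,0.0766,0,0,0,-1,0,0,0.0766,0,0,0,-1,0,0,0.0766,0,0,0,-1,0,0,0.0766,0,0,0,-1,0,0,0.0766,0,0,0,-1,0,0,0.0766,0,0,0,-1,0,0,0.0766,0,0,0,-1]'
python3 -m inch '[0,0,0,-0.0468,0.0162,0,-1,0,0,0,-0.0468,0.0162,0,-1,0,0,0,-0.0468,0.0162,0,-1,0,0,0,-0.0468,0.0162,0,-1,0,0,0,-0.0468,0.0162,0,-1,0,0,0,-0.0468,0.0162,0,-1,0,0,0,-0.0468,0.0162,0,-1,0,0,0,-0.0468,0.0162,0,-1,0,0,0,-0.0468,0.0162,0,-1]'
```

```text
time: 0.98
tool_pos: [185.7, 490.9, 237.4]
tcp_rot: [-3.141, 0.001, 1.625]
contact_force: [0.2, 0.4, -0.1]
grip_width: 91.9
finger_force: 0.0
time: 1.73
tool_pos: [322.5, 159.9, 237.8]
tcp_rot: [3.141, -0.0, 1.631]
contact_force: [2.1, -0.2, 0.2]
grip_width: 92.0
finger_force: 0.0
```

```bash
python3 -m inch '[0,0,0,-0.0468,0.0162,0,-1,0,0,0,-0.0468,0.0162,0,-1,0,0,0,-0.0468,0.0162,0,-1,0,0,0,-0.0468,0.0162,0,-1,0,0,0,-0.0468,0.0162,0,-1,0,0,0,-0.0468,0.0162,0,-1,0,0,0,-0.0468,0.0162,0,-1,0,0,0,-0.0468,0.0162,0,-1,0,0,0,-0.0468,0.0162,0,-1,0,0,0,0,0,0,-1]'
python3 - <<'E'
from h import *
c=capture("wrist");cv2.imwrite("pics/w1.png",c["image"][:,:,::-1]);print(c["pose"],get_obs()["tool_pos"])
P=np.array([[460.3,-168.1,76],[456.1,-98.2,76],[647,-85.3,10]],float)
q=(P-c["pose"][:3,3])@c["pose"][:3,:3];q=q*[1,-1,-1]
print(cv2.projectPoints(q,np.zeros(3),np.zeros(3),c["mtx"],np.array(c["distortion"]))[0].reshape(-1,2))
E
```

```text
time: 2.57
tool_pos: [461.0, -173.6, 237.1]
tcp_rot: [3.141, 0.003, 1.626]
contact_force: [-1.3, -0.7, 0.5]
grip_width: 91.8
finger_force: 0.0
[[ 9.98511904e-01 -5.26188850e-02 -1.43258414e-02  4.56323804e+02]
 [ 5.45311774e-02  9.66146728e-01  2.52164333e-01 -1.05732161e+02]
 [ 5.72258817e-04 -2.52570293e-01  9.67578379e-01  3.84462162e+02]
 [ 0.00000000e+00  0.00000000e+00  0.00000000e+00  1.00000000e+00]] [ 459.64007045 -170.52995953  236.82880659]
[[315.50517106 222.37806215]
 [315.0562017  136.41767021]
 [513.46948062 134.73851379]]
```

View pics/w1.png

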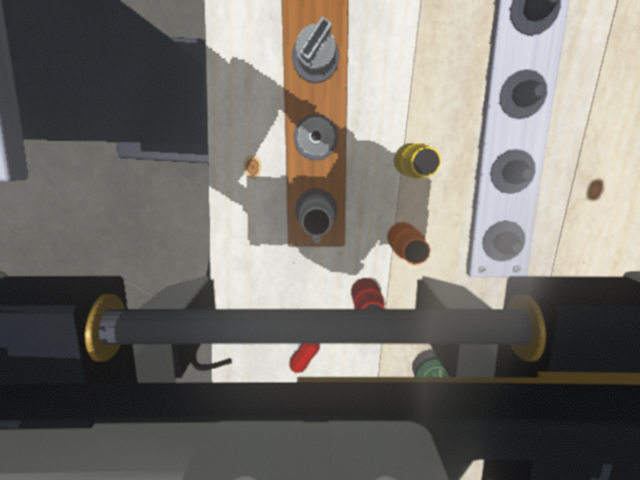

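The wide outlet is at (317,222) and the fine one at (315,136), both within 2 px of prediction, so the map is good to about 1 mm.

```bash
cat >> h.py <<'E'
OLD=dict(wide=(460.3,-168.1),fine=(456.1,-98.2),slot=(451.9,-28.3),square=(447.7,41.5))
NEW=dict(wide=(640.5,19.5),fine=(644.8,-50.4),slot=(649.2,-120.2),square=(653.5,-190.1))
def obs(n=4):
    a=[]
    for _ in range(n): o=get_obs();a.append(np.r_[o["tool_pos"],o["tcp_rot"][2]]);capture("wrist")
    return np.mean(a,0)
def go(t,z,yaw=1.631):
    p=obs();y=p[3];d=np.array(t)-p[:2]
    print("at",p.round(3),"units tx,ty,tz,az",((d@[np.cos(y),np.sin(y)])/800).round(4),((d@[np.sin(y),-np.cos(y)])/800).round(4),round((p[2]-z)/800,4),round((y-yaw)/1.5,4))
E
python3 -c "
from h import *
go(OLD['wide'],34)"
```

```text
at [ 458.872 -168.312  237.031    1.629] units tx,ty,tz,az 0.0002 0.0018 0.2538 -0.0014
```

```bash
python3 -m inch '[0,0,0,0,0.0018,0.045,-1,0,0,0,0,0,0.045,-1,0,0,0,0,0,0.045,-1,0,0,0,0,0,0.045,-1,0,0,0,0,0,0.03,-1,0,0,0,0,0,0.02,-1,0,0,0,0,0,0.0138,-1,0,0,0,0,0,0.01,-1,0,0,0,0,0,0,-1,0,0,0,0,0,0,1]'
python3 -m inch '[0,0,0,0,0,0,1,0,0,0,0,0,0,1,0,0,0,0,0,0,1,0,0,0,0,0,0,1,0,0,0,0,0,0,1,0,0,0,0,0,0,1,0,0,0,0,0,0,1,0,0,0,0,0,0,1]'
```

```text
time: 3.65
tool_pos: [460.7, -166.9, 35.1]
tcp_rot: [3.141, 0.0, 1.632]
contact_force: [-0.0, 0.6, 0.4]
grip_width: 88.7
finger_force: 0.0
time: 4.32
tool_pos: [460.5, -167.6, 34.7]
tcp_rot: [-3.142, -0.0, 1.631]
contact_force: [0.5, -0.1, 0.5]
grip_width: 36.4
finger_force: 0.0
```

```bash
python3 -m inch '[0,0,0,0,0,0,1,0,0,0,0,0,0,1,0,0,0,0,0,0,1,0,0,0,0,0,0,1]'
python3 -m inch '[0,0,0,0,0,-0.01,1,0,0,0,0,0,-0.02,1,0,0,0,0,0,-0.04,1,0,0,0,0,0,-0.04,1,0,0,0,0,0,-0.04,1,0,0,0,0,0,0,1]'
python3 -c "
from h import *
go(NEW['wide'],34)"
```

```text
time: 4.65
tool_pos: [460.5, -167.6, 34.6]
tcp_rot: [3.142, -0.0, 1.631]
contact_force: [0.2, -1.3, 0.1]
grip_width: 30.3
finger_force: 30.0
time: 5.15
tool_pos: [463.4, -169.0, 161.0]
tcp_rot: [3.132, 0.006, 1.631]
contact_force: [1.1, -0.6, 0.5]
grip_width: 30.3
finger_force: 30.0
at [ 461.751 -168.198  157.596    1.631] units tx,ty,tz,az 0.2208 0.2371 0.1545 -0.0001
```

```bash
python3 -m inch '[0,0,0,0.0276,0.0296,0,1,0,0,0,0.0276,0.0296,0,1,0,0,0,0.0276,0.0296,0,1,0,0,0,0.0276,0.0296,0,1,0,0,0,0.0276,0.0296,0.01,1,0,0,0,0.0276,0.0296,0.02,1,0,0,0,0.0276,0.0296,0.03,1,0,0,0,0.0276,0.0299,0.03,1,0,0,0,0,0,0.012,1,0,0,0,0,0,0,1]'
python3 - <<'E'
from h import *
go(NEW['wide'],34.6)
c=capture("wrist");cv2.imwrite("pics/w2.png",c["image"][:,:,::-1])
E
```

```text
time: 6.18
tool_pos: [636.7, 21.7, 67.5]
tcp_rot: [-3.132, -0.001, 1.633]
contact_force: [-0.7, -0.6, -0.8]
grip_width: 30.7
finger_force: 30.0
at [637.719  20.327  70.556   1.632] units tx,ty,tz,az -0.0012 0.0034 0.0449 0.0004
```

View pics/w2.png

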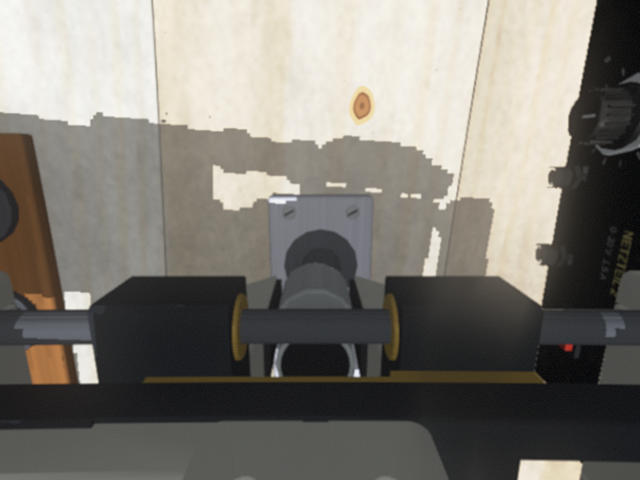

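The nozzle at (316,310) hangs over the flange at (320,258), about 2 mm short in x. The computed correction agrees, so I'll lower it.

```bash
python3 -m inch '[0,0,0,-0.0012,0.0034,0,1,0,0,0,0,0,0.008,1,0,0,0,0,0,0.008,1,0,0,0,0,0,0.008,1,0,0,0,0,0,0.007,1,0,0,0,0,0,0.006,1,0,0,0,0,0,0.005,1,0,0,0,0,0,0.002,1,0,0,0,0,0,0,1,0,0,0,0,0,0,1]'
python3 -c "
from h import *
go(NEW['wide'],34.6)"
```

```text
time: 7.27
tool_pos: [642.1, 19.3, 37.9]
tcp_rot: [3.141, -0.0, 1.631]
contact_force: [-0.2, 0.2, -0.1]
grip_width: 30.5
finger_force: 30.0
at [642.247  19.34   38.119   1.631] units tx,ty,tz,az 0.0003 -0.0022 0.0044 -0.0001
```

```bash
python3 -m inch '[0,0,0,0,-0.002,0.002,1,0,0,0,0,0,0.0024,1,0,0,0,0,0,0,1,0,0,0,0,0,0,1]'
python3 -m inch '[0,0,0,0,0,0,-1,0,0,0,0,0,0,-1,0,0,0,0,0,0,-1,0,0,0,0,0,0,-1,0,0,0,0,0,0,-1,0,0,0,0,0,0,-1,0,0,0,0,0,0,-1,0,0,0,0,0,0,-1]'
```

```text
time: 7.8
tool_pos: [640.5, 19.3, 34.6]
tcp_rot: [3.141, -0.0, 1.631]
contact_force: [-0.3, -0.0, 2.3]
grip_width: 31.0
finger_force: 30.0
time: 8.47
tool_pos: [640.5, 19.2, 34.4]
tcp_rot: [3.142, -0.0, 1.631]
contact_force: [-1.2, -0.4, 0.4]
grip_width: 79.5
finger_force: 0.0
```

```bash
python3 -m inch '[0,0,0,0,0,-0.01,-1,0,0,0,0,0,-0.045,-1,0,0,0,0,0,-0.045,-1,0,0,0,-0.0192,-0.0341,-0.03,-1,0,0,0,-0.0192,-0.0341,-0.02,-1,0,0,0,-0.0192,-0.0341,0,-1,0,0,0,-0.0192,-0.0341,0,-1,0,0,0,-0.0192,-0.0341,0,-1,0,0,0,-0.0192,-0.0341,0,-1,0,0,0,-0.0192,-0.0341,0,-1]'
python3 -m inch '[0,0,0,0,0,0,-1,0,0,0,0,0,0,-1,0,0,0,0,0,0,-1]'
python3 - <<'E'
from h import *
go(OLD['fine'],34.6)
c=capture("top");cv2.imwrite("pics/t2.png",c["image"][:,:,::-1])
E
```

```text
time: 9.3
tool_pos: [455.0, -100.1, 155.1]
tcp_rot: [3.14, 0.0, 1.631]
contact_force: [1.2, -0.4, 0.8]
grip_width: 92.1
finger_force: 0.0
time: 9.55
tool_pos: [457.0, -99.7, 155.1]
tcp_rot: [3.14, 0.0, 1.63]
contact_force: [0.9, 0.6, -0.2]
grip_width: 91.8
finger_force: 0.0
at [457.177 -99.407 154.794   1.631] units tx,ty,tz,az 0.0016 -0.0013 0.1502 0.0001
```

View pics/t2.png

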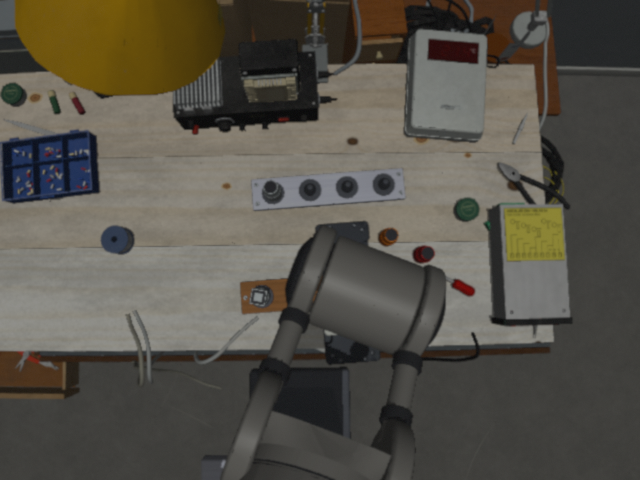

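The wide nozzle is seated at the new stand's left end (272,189). The yellow lookalike is clear of the jaws. Next is the fine nozzle.

```bash
python3 -m inch '[0,0,0,0.0016,-0.0013,0.04,-1,0,0,0,0,0,0.04,-1,0,0,0,0,0,0.03,-1,0,0,0,0,0,0.02,-1,0,0,0,0,0,0.012,-1,0,0,0,0,0,0.008,-1,0,0,0,0,0,0,1,0,0,0,0,0,0,1,0,0,0,0,0,0,1,0,0,0,0,0,0,1]'
python3 -m inch '[0,0,0,0,0,0,1,0,0,0,0,0,0,1,0,0,0,0,0,0,1,0,0,0,0,0,0,1,0,0,0,0,0,0,1,0,0,0,0,0,0,1,0,0,0,0,0,0,1,0,0,0,0,0,0,1,0,0,0,0,0,0,1]'
```

```text
time: 10.63
tool_pos: [455.9, -98.6, 35.3]
tcp_rot: [3.14, 0.001, 1.631]
contact_force: [1.3, 0.6, 0.1]
grip_width: 70.1
finger_force: 0.0
time: 11.38
tool_pos: [455.2, -98.4, 34.4]
tcp_rot: [3.141, -0.0, 1.631]
contact_force: [-0.5, -0.2, 0.7]
grip_width: 31.7
finger_force: 30.0
```

```bash
python3 -m inch '[0,0,0,0,0,-0.01,1,0,0,0,0,0,-0.03,1,0,0,0,0,0,-0.04,1,0,0,0,0,0,-0.04,1,0,0,0,0.0076,0.04,-0.01,1,0,0,0,0.0076,0.04,0,1,0,0,0,0.0076,0.04,0,1,0,0,0,0.0076,0.04,0,1,0,0,0,0.0076,0.04,0,1,0,0,0,0.0076,0.04,0,1]'
python3 -m inch '[0,0,0,0,0,0.03,1,0,0,0,0,0,0.03,1,0,0,0,0,0,0.02,1,0,0,0,0,0,0.005,1,0,0,0,0,0,0,1,0,0,0,0,0,0,1,0,0,0,0,0,0,1,0,0,0,0,0,0,1]'
python3 - <<'E'
from h import *
go(NEW['fine'],34.4)
E
```

```text
time: 12.22
tool_pos: [645.6, -49.7, 138.9]
tcp_rot: [-3.141, -0.0, 1.631]
contact_force: [-0.0, -0.5, 0.1]
grip_width: 31.0
finger_force: 30.0
time: 12.88
tool_pos: [645.4, -50.6, 72.1]
tcp_rot: [3.139, 0.001, 1.631]
contact_force: [-0.2, 0.4, -1.2]
grip_width: 31.6
finger_force: 30.0
at [645.2   -50.568  71.707   1.631] units tx,ty,tz,az 0.0002 -0.0005 0.0466 -0.0002
```

```bash
python3 -m inch '[0,0,0,0,-0.0005,0.008,1,0,0,0,0,0,0.008,1,0,0,0,0,0,0.008,1,0,0,0,0,0,0.008,1,0,0,0,0,0,0.006,1,0,0,0,0,0,0.005,1,0,0,0,0,0,0.0036,1,0,0,0,0,0,0,1,0,0,0,0,0,0,1,0,0,0,0,0,0,1]'
```

```text
time: 13.92
tool_pos: [644.5, -50.5, 34.1]
tcp_rot: [3.141, 0.0, 1.631]
contact_force: [-2.1, 0.5, 6.8]
grip_width: 31.5
finger_force: 30.0
```

```bash
python3 -m inch '[0,0,0,0,0,0,-1,0,0,0,0,0,0,-1,0,0,0,0,0,0,-1,0,0,0,0,0,0,-1,0,0,0,0,0,0,-1,0,0,0,0,0,0,-1,0,0,0,0,0,0,-1,0,0,0,0,0,-0.01,-1,0,0,0,0,0,-0.045,-1,0,0,0,0,0,-0.045,-1]'
python3 -m inch '[0,0,0,0.006,-0.0341,-0.03,-1,0,0,0,0.006,-0.0341,-0.02,-1,0,0,0,0.006,-0.0341,0,-1,0,0,0,0.006,-0.0341,0,-1,0,0,0,0.006,-0.0341,0,-1,0,0,0,0.006,-0.0341,0,-1,0,0,0,0.006,-0.0341,0,-1,0,0,0,0,0,0,-1,0,0,0,0,0,0,-1,0,0,0,0,0,0,-1]'
python3 - <<'E'
from h import *
go(OLD['slot'],34.6)
E
```

```text
time: 14.75
tool_pos: [642.9, -50.2, 112.6]
tcp_rot: [-3.137, -0.001, 1.631]
contact_force: [0.6, -0.4, 0.4]
grip_width: 90.9
finger_force: 0.0
time: 15.58
tool_pos: [452.8, -28.7, 154.0]
tcp_rot: [3.139, 0.001, 1.631]
contact_force: [0.4, -0.8, -0.2]
grip_width: 91.8
finger_force: 0.0
at [452.829 -28.637 153.577   1.631] units tx,ty,tz,az 0.0005 -0.0011 0.1487 -0.0002
```

```bash
python3 -m inch '[0,0,0,0.0005,-0.0011,0.04,-1,0,0,0,0,0,0.04,-1,0,0,0,0,0,0.03,-1,0,0,0,0,0,0.02,-1,0,0,0,0,0,0.012,-1,0,0,0,0,0,0.0067,-1,0,0,0,0,0,0,1,0,0,0,0,0,0,1,0,0,0,0,0,0,1,0,0,0,0,0,0,1]'
python3 -m inch '[0,0,0,0,0,0,1,0,0,0,0,0,0,1,0,0,0,0,0,0,1,0,0,0,0,0,0,1,0,0,0,0,0,0,1,0,0,0,0,0,0,1,0,0,0,0,0,0,1,0,0,0,0,0,0,1,0,0,0,0,0,0,1]'
```

```text
time: 16.62
tool_pos: [451.3, -28.1, 34.9]
tcp_rot: [3.14, 0.0, 1.631]
contact_force: [0.0, -0.4, 0.4]
grip_width: 69.7
finger_force: 0.0
time: 17.37
tool_pos: [450.9, -28.0, 34.2]
tcp_rot: [3.141, 0.0, 1.631]
contact_force: [1.4, -0.3, 0.4]
grip_width: 31.0
finger_force: 30.0
```

```bash
python3 -m inch '[0,0,0,0,0,-0.01,1,0,0,0,0,0,-0.04,1,0,0,0,0,0,-0.045,1,0,0,0,-0.0186,0.0343,-0.035,1,0,0,0,-0.0186,0.0343,0,1,0,0,0,-0.0186,0.0343,0,1,0,0,0,-0.0186,0.0343,0,1,0,0,0,-0.0186,0.0343,0,1,0,0,0,-0.0186,0.0343,0,1,0,0,0,-0.0183,0.0346,0,1]'
python3 -m inch '[0,0,0,0,0,0.03,1,0,0,0,0,0,0.03,1,0,0,0,0,0,0.02,1,0,0,0,0,0,0.003,1,0,0,0,0,0,0,1,0,0,0,0,0,0,1,0,0,0,0,0,0,1,0,0,0,0,0,0,1]'
python3 - <<'E'
from h import *
go(NEW['slot'],34.2)
E
```

```text
time: 18.2
tool_pos: [649.3, -120.7, 138.2]
tcp_rot: [-3.14, -0.0, 1.631]
contact_force: [0.8, 0.0, -0.8]
grip_width: 31.2
finger_force: 30.0
time: 18.87
tool_pos: [649.5, -120.3, 73.3]
tcp_rot: [3.139, 0.001, 1.631]
contact_force: [1.1, -0.3, -1.1]
grip_width: 31.3
finger_force: 30.0
at [ 649.262 -120.233   72.892    1.631] units tx,ty,tz,az 0.0 -0.0001 0.0484 -0.0001
```

```bash
python3 -m inch '[0,0,0,0,0,0.008,1,0,0,0,0,0,0.008,1,0,0,0,0,0,0.008,1,0,0,0,0,0,0.008,1,0,0,0,0,0,0.007,1,0,0,0,0,0,0.005,1,0,0,0,0,0,0.0044,1,0,0,0,0,0,0,1,0,0,0,0,0,0,1,0,0,0,0,0,0,1]'
```

```text
time: 19.9
tool_pos: [649.0, -120.1, 34.0]
tcp_rot: [3.141, 0.0, 1.631]
contact_force: [-2.6, 0.3, 6.4]
grip_width: 30.9
finger_force: 30.0
```

```bash
python3 -m inch '[0,0,0,0,0,0,-1,0,0,0,0,0,0,-1,0,0,0,0,0,0,-1,0,0,0,0,0,0,-1,0,0,0,0,0,0,-1,0,0,0,0,0,0,-1,0,0,0,0,0,0,-1,0,0,0,0,0,-0.01,-1,0,0,0,0,0,-0.045,-1,0,0,0,0,0,-0.045,-1]'
python3 -m inch '[0,0,0,0.0271,-0.0299,-0.03,-1,0,0,0,0.0271,-0.0299,-0.02,-1,0,0,0,0.0271,-0.0299,0,-1,0,0,0,0.0271,-0.0299,0,-1,0,0,0,0.0271,-0.0299,0,-1,0,0,0,0.0271,-0.0299,0,-1,0,0,0,0.0271,-0.0299,0,-1,0,0,0,0.0271,-0.0299,0,-1,0,0,0,0,0,0,-1,0,0,0,0,0,0,-1]'
python3 - <<'E'
from h import *
capture("top");go(OLD['square'],34.6)
E
```

```text
time: 20.73
tool_pos: [647.4, -119.8, 112.2]
tcp_rot: [-3.137, -0.002, 1.631]
contact_force: [0.9, -0.4, 0.9]
grip_width: 90.6
finger_force: 0.0
time: 21.57
tool_pos: [446.9, 42.3, 153.8]
tcp_rot: [3.14, 0.0, 1.633]
contact_force: [0.7, -0.2, -0.7]
grip_width: 92.3
finger_force: 0.0
at [448.43   41.142 153.443   1.631] units tx,ty,tz,az 0.0005 -0.0009 0.1486 -0.0002
```

```bash
python3 -m inch '[0,0,0,0.0005,-0.0009,0.04,-1,0,0,0,0,0,0.04,-1,0,0,0,0,0,0.03,-1,0,0,0,0,0,0.02,-1,0,0,0,0,0,0.012,-1,0,0,0,0,0,0.0066,-1,0,0,0,0,0,0,1,0,0,0,0,0,0,1,0,0,0,0,0,0,1,0,0,0,0,0,0,1]'
python3 -m inch '[0,0,0,0,0,0,1,0,0,0,0,0,0,1,0,0,0,0,0,0,1,0,0,0,0,0,0,1,0,0,0,0,0,0,1,0,0,0,0,0,0,1,0,0,0,0,0,0,1,0,0,0,0,0,0,1,0,0,0,0,0,0,1]'
```

```text
time: 22.65
tool_pos: [447.2, 41.8, 34.7]
tcp_rot: [3.14, 0.0, 1.631]
contact_force: [0.1, -0.3, 0.6]
grip_width: 69.9
finger_force: 0.0
time: 23.4
tool_pos: [446.6, 41.9, 34.0]
tcp_rot: [3.141, -0.0, 1.631]
contact_force: [0.1, -0.1, 0.0]
grip_width: 31.8
finger_force: 29.9
```

```bash
python3 -m inch '[0,0,0,0,0,-0.01,1,0,0,0,0,0,-0.04,1,0,0,0,0,0,-0.045,1,0,0,0,-0.0305,0.0241,-0.03,1,0,0,0,-0.0305,0.0241,0,1,0,0,0,-0.0305,0.0241,0,1,0,0,0,-0.0305,0.0241,0,1,0,0,0,-0.0305,0.0241,0,1,0,0,0,-0.0305,0.0241,0,1,0,0,0,-0.0305,0.0241,0,1]'
python3 -m inch '[0,0,0,-0.0305,0.0241,0,1,0,0,0,-0.0305,0.0241,0,1,0,0,0,-0.0305,0.0241,0,1,0,0,0,0,0,0.03,1,0,0,0,0,0,0.03,1,0,0,0,0,0,0.015,1,0,0,0,0,0,0.003,1,0,0,0,0,0,0,1,0,0,0,0,0,0,1,0,0,0,0,0,0,1]'
python3 - <<'E'
from h import *
capture("top");go(NEW['square'],34.1)
E
```

```text
time: 24.23
tool_pos: [591.9, -121.7, 134.3]
tcp_rot: [-3.141, -0.0, 1.631]
contact_force: [1.0, 0.7, -0.4]
grip_width: 31.7
finger_force: 29.9
time: 25.07
tool_pos: [654.5, -190.1, 73.5]
tcp_rot: [3.139, 0.001, 1.631]
contact_force: [0.9, -0.2, -0.8]
grip_width: 31.9
finger_force: 29.9
at [ 654.263 -190.167   73.041    1.631] units tx,ty,tz,az 0.0001 -0.0009 0.0487 0.0
```

```bash
python3 -m inch '[0,0,0,0,-0.0007,0.008,1,0,0,0,0,0,0.008,1,0,0,0,0,0,0.008,1,0,0,0,0,0,0.008,1,0,0,0,0,0,0.007,1,0,0,0,0,0,0.005,1,0,0,0,0,0,0.0047,1,0,0,0,0,0,0,1,0,0,0,0,0,0,1,0,0,0,0,0,0,1]'
```

```text
time: 26.15
tool_pos: [653.4, -190.1, 33.8]
tcp_rot: [3.141, 0.0, 1.631]
contact_force: [-2.0, 1.2, 6.9]
grip_width: 31.5
finger_force: 30.0
```

Seated. I'll release it, rise, back off toward the robot and check.

```bash
python3 -m inch '[0,0,0,0,0,0,-1,0,0,0,0,0,0,-1,0,0,0,0,0,0,-1,0,0,0,0,0,0,-1,0,0,0,0,0,0,-1,0,0,0,0,0,0,-1,0,0,0,0,0,0,-1,0,0,0,0,0,-0.01,-1,0,0,0,0,0,-0.045,-1,0,0,0,0,0,-0.045,-1]'
python3 -m inch '[0,0,0,0,-0.035,-0.03,-1,0,0,0,0,-0.035,-0.02,-1,0,0,0,0,-0.035,-0.02,-1,0,0,0,0,-0.035,-0.02,-1,0,0,0,0,-0.035,-0.02,-1,0,0,0,0,-0.035,0,-1,0,0,0,0,-0.035,0,-1,0,0,0,0,-0.03,0,-1,0,0,0,0,0,0,-1,0,0,0,0,0,0,-1]'
python3 - <<'E'
from h import *
a=capture("top")["image"];b=capture("scene")["image"]
A=cv2.resize(a[160:225,240:420],(800,289),interpolation=2);B=cv2.resize(b[190:310,280:480],(500,300),interpolation=2)
B=cv2.copyMakeBorder(B,0,0,0,300,0)
cv2.imwrite("pics/end.png",np.vstack([A,B])[:,:,::-1])
E
```

```text
time: 26.98
tool_pos: [651.8, -189.6, 111.8]
tcp_rot: [-3.137, -0.002, 1.631]
contact_force: [0.9, -1.7, 0.9]
grip_width: 90.8
finger_force: 0.0
time: 27.82
tool_pos: [433.1, -203.6, 201.7]
tcp_rot: [3.14, 0.001, 1.629]
contact_force: [1.4, -0.4, 0.7]
grip_width: 91.9
finger_force: 0.0
```

View pics/end.png

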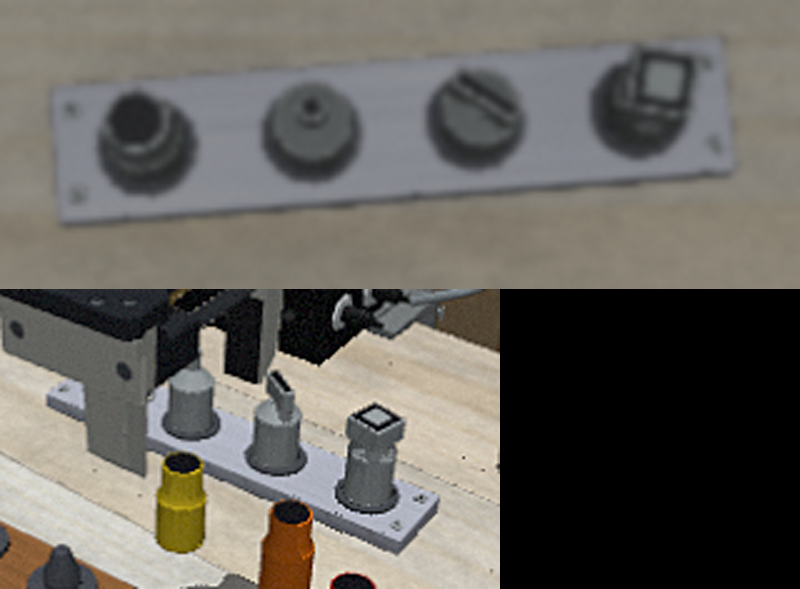

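All four are seated upright in mirrored order: wide, fine, slot and square, from left to right, at crop x 146, 312, 476 and 640. Handing in.

```bash
python3 -c "
from plant import *
print(close_job())"
```

```text
the job is handed in; nothing more can be done
None
```

All four nozzles are on the new stand in reverse order (from the left: wide, fine, slot, square), upright and looking fully seated in the final pictures; I handed the job in at about 28 s, but no verdict came back.

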